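# Change the seed pods in the loaf maker's dispenser

## Robot

A 7-joint arm with a two-finger parallel gripper is mounted at the origin on the work surface. World frame = base frame: x ahead of the robot, y to its left, z up, the work surface at z = 0. Lengths are in m, angles in rad, forces in N, time in s.
With the tool pointing down it reaches from about 0.4 to 0.85 m from the base axis. Payload 4.5 kg.
Tool frame: the origin (TCP) lies between the finger pads; the fingertips stand r.tip_reach ahead of it and the grasp point (between the pads) lies 3 mm ahead of it (r.tip_reach is the distance from the TCP to the fingertips, in m); z points along the fingers, y is the line along which they close (so a half turn about z gives the same grasp; the last joint's range is limited). The gripper opens to 88 mm and grips with 3 to 60 N. Pads are 18 mm wide; open, the fingers measure 123 mm over their backs; the gripper's body (75 mm by 187 mm) begins 45 mm behind the grasp point.
Start: joints at [-1.122, 0.689, -0.195, 1.565, 0.157, 0.902, -0.215], TCP at [0.252, 0.572, 0.261] pointing down, gripper open.
Joint ranges: [-3.01, 3.01], [-0.46, 2.08], [-1.47, 1.51], [0.13, 2.56], [-1, 4.14], [0.04, 2.09], [-2.66, 2.66]. Speed limits (rad/s): [2.57, 2.57, 3.14, 3.14, 3.14, 3.14, 3.14].

## Interface

Orientations are given as a unit quaternion [x, y, z, w].
In Python, from plant import r gives the robot as it stands.
- The arm moves only by the tool step_arm, never from a script. Its argument "motion" is a list of rows, each an object with "dp": the shift along the tool's x, y, z in mm, a list of three; "twist": the turn, a rotation vector about the tool's x, y, z in rad, a list of three; "hand": the opening, from -1 (shut) to 1 (fully open). In form: [{"dp": [dx, dy, dz], "twist": [rx, ry, rz], "hand": hand}, ...]. A call has 1 to 5 rows; each row is the pose to reach, as a shift and turn from the pose commanded when the call began, along the tool's axes at that moment; what a row does not reach only later rows make up. A row lasts 1/8 s, in which the tool goes at most 62.5 mm and 10.7 degrees, less where a joint would pass 70% of its speed; a pose out of reach is approached as far as the arm can. A call with a gripper value outside its range is refused whole. The fingers move at their own pace and stop on an object; "force" is the grip in N (left out, the last holds). Time passes only in rows, so rows that repeat a pose let the fingers close. It gives the time, the measured TCP pose, the force, the opening and the grip force at its end, in the units of the state.
- r.get_state(): the state, without advancing time (a new reading comes with each control period).
- r.snapshot(name): name is "scene" or "side" or "wrist"; returns a dict with "pixels" (420x560x3 uint8, red, green, blue), "depth" (420x560 float32, m along the optical axis (not along the pixel's ray), 0 where there is no reading), "fx", "fy", "cx", "cy" (pixels), "xyz" and "orientation" of the camera in the world; the wrist camera has in their place "mount" (4x4, takes a point from camera to tool coordinates, whose origin is the TCP and whose axes are the flange's). Camera axes: x right, y down, z forward; pixel columns grow to the right and rows downward; lengths in m; the calibration is good to about 2 mm. The wrist camera is an equidistant fisheye: a pixel r from the principal point sees the ray r / f radians off the axis. A picture is of the moment at which its call begins: read the wrist's pose just before it.
- r.finish_job(): hands the job in; it is judged then, once.
Trained networks look in the newest picture that a camera, given by its name, has taken for a name from the list of things; names that differ only in an ending like _2 or _b are one class to them, and where a whole thing is asked for, a point or a joint stands for the part that bears it (a point fixed in the world has none). Each returns a list of dicts, best first, with "score" (0 to 1); they miss things now and then, are a little off and sometimes report something else, mostly with a low value. They report only what shows in the picture. A call takes as long as a camera call. They do not tell look-alikes from the thing itself.
- r.search_frame(camera, thing): "at" ([x, y, z] in m, in the coordinates of the camera as it stood for that picture, good to about 4 mm: the middle of the surface that is visible of it).
The state is a dict: "clock": time; "q": joint angles; "qd": joint speeds; "joint_torque": joint torques, N m; "tool_pos": TCP position; "eef_rot": TCP orientation; "contact_force": force on the tool from outside, world axes, zero at the start; "moment": the same for the moment, N m; "opening": opening from 0.0 (shut) to 1.0 (fully open); "finger_force": force on a finger pad.
Only numpy, scipy, OpenCV 4.12 (cv2) and the standard library are available. Lean on these libraries where they do the work, as an engineer would, in place of code of your own. Each camera call takes 0.05 s, during which the arm holds its last target. There are 200 camera calls.

## Task

Change the pods in the loaf maker's dispenser: put every spent pod (grey, black cap) from the tray into the steel bin and stand every fresh pod (white, green cap) upright in a tray cell of its own. Then push the tray all the way in until it clicks home, and after that press the lid down until it snaps shut. Leave the other kitchen things where they are.

Things in the scene. Friction and masses are not known exactly. Their poses are not given: they have to be found in the camera images.
- dispenser: the loaf maker's pod dispenser, fixed to the counter: a white open-topped housing 160 (x) x 134 (y) x 62 mm high standing on a 6 mm grey sled plate that runs on below the drawn-out tray to y = -220 mm. Origin: underside, centre of the housing; z up. Its -y side is open and takes the tray; the lid is hinged along the top of its +x wall
- tray (a joint): slide of the blue pod tray, m: 0 = fully home inside the housing (held there by a spring detent), up to 0.15 = drawn out towards the dispenser's -y. The detent is met about 13 mm before home, takes some 6 to 8 N to ride over, and has engaged once the reading is below 0.003
- lid (a joint): hinge of the clear lid, rad: 0 = shut and latched, grows as it swings up, at most 1.2; stays where it is left. Its latch ball is met at about 0.09 rad, takes some 6 to 10 N at the lid's free edge to snap past, and springs the lid back if not passed
- tray_mid (a point): centre of the tray's floor (upper face, 14 mm above the counter), axes as the dispenser's. The tray is 136 (x) x 118 (y) mm and has four cells of 50 (x) x 52 (y) mm in a 2 x 2 grid, centred at x = -37 and +37, y = -28 and +28 mm from this point; its cell walls stand 10 mm above its floor, the front panel at its -y end reaches 52 mm above the counter
- tray_push (a point): middle of the outer (-y) face of the orange pull bar in front of the tray's white panel: push here towards the dispenser's +y. The bar is 70 mm wide (x), 8 mm thick (y), from 24 to 48 mm above the counter, and its outer face stands 47 mm out from the panel and 114 mm from tray_mid; moves with the tray. Pushing the panel itself would bring the gripper under the raised lid
- lid_press (a point): point on the lid's upper (outer) face, 10 mm in from its free edge beside the orange tab (the tab is 50 mm wide and reaches 30 mm further from the hinge than this point), 145 mm from the hinge: press here. Axes turn with the lid: x towards the hinge, z out of its upper face
- lid_hinge (a point): middle of the lid's hinge axis, 66 mm above the counter; the axis runs along the dispenser's y. The lid is a 6 mm thick plate centred on this axis height, 120 mm wide
- bin: steel waste bin, fixed, open at the top, 150 (x) x 100 (y) x 60 mm high, walls 4 mm; origin: underside centre, z up
- fresh_a: fresh pod: closed white round tub with a green cap, 40 mm diameter (cap rim 41), 40 mm tall; origin: centre of its underside, z towards its cap. May be absent
- fresh_b: fresh pod: closed white round tub with a green cap, 40 mm diameter (cap rim 41), 40 mm tall; origin: centre of its underside, z towards its cap. May be absent
- fresh_c: fresh pod: closed white round tub with a green cap, 40 mm diameter (cap rim 41), 40 mm tall; origin: centre of its underside, z towards its cap. May be absent
- fresh_d: fresh pod: closed white round tub with a green cap, 40 mm diameter (cap rim 41), 40 mm tall; origin: centre of its underside, z towards its cap. May be absent
- spent_a: spent pod: grey round tub with a black cap, 40 mm diameter (cap rim 41), 40 mm tall, stands in a tray cell at the start; origin: centre of its underside, z towards its cap. May be absent
- spent_b: spent pod: grey round tub with a black cap, 40 mm diameter (cap rim 41), 40 mm tall, stands in a tray cell at the start; origin: centre of its underside, z towards its cap. May be absent
- spent_c: spent pod: grey round tub with a black cap, 40 mm diameter (cap rim 41), 40 mm tall, stands in a tray cell at the start; origin: centre of its underside, z towards its cap. May be absent
- spent_d: spent pod: grey round tub with a black cap, 40 mm diameter (cap rim 41), 40 mm tall, stands in a tray cell at the start; origin: centre of its underside, z towards its cap. May be absent
- egg_cup: white ceramic egg cup, 50 mm wide, 62 mm tall; a bystander, to be left alone
- jug: glass jug with a handle, 110 mm wide, 180 mm tall; a bystander, to be left alone
- scoop: yellow plastic scoop, 145 mm long, 28 mm tall; a bystander, to be left alone
- salt_jar: glass jar with a red cap, 68 mm wide, 110 mm tall; a bystander, to be left alone
- spoon: wooden spoon lying flat; a bystander, to be left alone
- mug: blue ceramic mug, 80 mm wide, 90 mm tall; a bystander, to be left alone
There are look-alikes about, which are no part of the job. Leave any pink look-alike of the spent_b alone.

How it is judged:
On the way, in this order (a step that is already met when the one before it is completed fails the run):
1. all spent pods are in the bin and all fresh pods stand in tray cells (x of fresh_a in the frame of tray_mid between -0.066 and 0.066 m and y of fresh_a in the frame of tray_mid between -0.059 and 0.059 m and z of each of fresh_a, fresh_b, fresh_c, fresh_d in the frame of tray_mid below 0.006 m and angle between each of fresh_a, fresh_b, fresh_c, fresh_d's own z axis and vertical below 0.2 rad and x of fresh_b in the frame of tray_mid between -0.066 and 0.066 m and y of fresh_b in the frame of tray_mid between -0.059 and 0.059 m and x of fresh_c in the frame of tray_mid between -0.066 and 0.066 m and y of fresh_c in the frame of tray_mid between -0.059 and 0.059 m and x of fresh_d in the frame of tray_mid between -0.066 and 0.066 m and y of fresh_d in the frame of tray_mid between -0.059 and 0.059 m and x of spent_a in the frame of bin between -0.075 and 0.075 m and y of spent_a in the frame of bin between -0.05 and 0.05 m and z of each of spent_a, spent_b, spent_c, spent_d in the frame of bin below 0.062 m and x of spent_b in the frame of bin between -0.075 and 0.075 m and y of spent_b in the frame of bin between -0.05 and 0.05 m and x of spent_c in the frame of bin between -0.075 and 0.075 m and y of spent_c in the frame of bin between -0.05 and 0.05 m and x of spent_d in the frame of bin between -0.075 and 0.075 m and y of spent_d in the frame of bin between -0.05 and 0.05 m), for 0.3 s.
2. with the pods so placed, the tray is pushed home past its detent (x of fresh_a in the frame of tray_mid between -0.066 and 0.066 m and y of fresh_a in the frame of tray_mid between -0.059 and 0.059 m and z of each of fresh_a, fresh_b, fresh_c, fresh_d in the frame of tray_mid below 0.006 m and angle between each of fresh_a, fresh_b, fresh_c, fresh_d's own z axis and vertical below 0.2 rad and x of fresh_b in the frame of tray_mid between -0.066 and 0.066 m and y of fresh_b in the frame of tray_mid between -0.059 and 0.059 m and x of fresh_c in the frame of tray_mid between -0.066 and 0.066 m and y of fresh_c in the frame of tray_mid between -0.059 and 0.059 m and x of fresh_d in the frame of tray_mid between -0.066 and 0.066 m and y of fresh_d in the frame of tray_mid between -0.059 and 0.059 m and value of joint tray below 0.003 m), for 0.2 s.
3. with the tray home, the lid is pressed shut past its detent (value of joint tray below 0.003 m and value of joint lid below 0.02 rad), for 0.2 s.
At the end, for the whole second after the job is handed in: Every spent pod lies in the bin (below its rim), every fresh pod stands in a cell of the tray (underside within 6 mm of the tray's floor, tilted less than 0.2 rad), the tray is latched home (joint below 0.003 m) and the lid latched shut (joint below 0.02 rad) (all of step 1 and all of step 3); the robot touches nothing.
It fails at once if a bystander is shifted by more than 30 mm (distance of any of egg_cup, jug, scoop, salt_jar, spoon, mug from where it was at the start of the episode above 0.03 m).
Of spent_a, spent_b, spent_c, spent_d only 2 to 3 are there at a start; the rules pass over those that are not, and their reading is None.
Of fresh_a, fresh_b, fresh_c, fresh_d only 3 to 4 are there at a start; the rules pass over those that are not, and their reading is None.
At some moment in a run one of fresh_a, fresh_b, fresh_c, fresh_d may be knocked a few centimetres aside while the robot is not near it.
Once in a run the grip may slacken for a moment while it holds something.
It also fails if it takes over 208 s, if anything falls off the work surface, if the arm or the gripper's body presses on something with over 40 N, if the wrist force passes 120 N, or if a joint passes its speed limit or range.

## Working session

There is one attempt and no reset: what is moved stays moved. The work goes in short steps, Python scripts to look and compute and a tool call to move; the robot and the scene stay as the last step left them, time stands still between calls to the robot, and variables do not carry over. Pictures are saved under pics/ and viewed, at most 14 in all, crops included, and the job is handed in when it is done.

Besides the shell and the picture viewer there is one more tool, called after ">>>" as name(argument=value, ...), one argument or row to a line, values as JSON. step_arm: Moves the arm, as the interface text tells. Its arguments: {"type":"object","properties":{"motion":{"type":"array"},"force":{"type":"number"}},"required":["motion"]}

```bash
ls; mkdir -p pics; cat > h.py <<'E'
import numpy as np, cv2
from scipy.spatial.transform import Rotation as R
from plant import r
def snap(n,f=None):
    s=r.get_state(); d=r.snapshot(n)
    if n=="wrist":
        T=np.eye(4);T[:3,:3]=R.from_quat(s["eef_rot"]).as_matrix();T[:3,3]=s["tool_pos"];T=T@np.array(d["mount"])
    else:
        T=np.eye(4);T[:3,:3]=R.from_quat(d["orientation"]).as_matrix();T[:3,3]=d["xyz"]
    d["T"]=T
    if f: cv2.imwrite("pics/"+f,d["pixels"][...,::-1])
    return d
def find(d,n,t,ms=0.2):
    T=d["T"]
    return [(round(x["score"],2),np.round(T[:3,:3]@x["at"]+T[:3,3],4)) for x in r.search_frame(n,t) if x["score"]>ms]
def cloud(d):
    z=d["depth"];v,u=np.mgrid[:z.shape[0],:z.shape[1]]
    P=np.stack([(u-d["cx"])/d["fx"]*z,(v-d["cy"])/d["fy"]*z,z],-1)
    P=P@d["T"][:3,:3].T+d["T"][:3,3];P[z==0]=np.nan
    return P
E
python3 - <<'E'
from h import *
print(r.tip_reach,r.get_state())
for n in("scene","side"):
    d=snap(n,n+"0.png")
    print(n,d["T"].round(3).tolist(),d["fx"])
    for t in["dispenser","tray","lid","tray_push","lid_press","lid_hinge","tray_mid","bin","fresh_a","spent_a","egg_cup","jug","scoop","salt_jar","spoon","mug"]:
        print(t,*[(s,p.tolist()) for s,p in find(d,n,t)])
E
```

```text
pics
0.022 {'clock': 0.0, 'q': array([-1.12217346,  0.69000405, -0.19454589,  1.56634751,  0.15731381,
        0.90247722, -0.21511931]), 'qd': array([-0.00040609,  0.00110423, -0.0004651 ,  0.00078568,  0.00118176,
       -0.00087994,  0.00027801]), 'joint_torque': array([ 8.07381202e-04, -5.27561724e+01, -1.26636062e+00, -1.53420854e+01,
       -5.25656529e-02,  6.60338905e-03,  1.63702443e-04]), 'tool_pos': array([0.25168325, 0.57143855, 0.25989735]), 'eef_rot': array([ 2.05879121e-01,  9.78576998e-01, -9.11071362e-04, -1.30712841e-04]), 'contact_force': array([0.03608591, 0.45569992, 0.45249108]), 'moment': array([-0.01569409, -0.00363272,  0.0214488 ]), 'finger_force': 0.0, 'opening': 0.9989083359795186}
scene [[-0.67, 0.562, -0.485, 1.119], [0.742, 0.493, -0.454, 0.509], [-0.016, -0.664, -0.747, 0.972], [0.0, 0.0, 0.0, 1.0]] 520.5191700056171
dispenser (0.81, [0.4954, 0.19, 0.0604])
tray (0.87, [0.5003, 0.0285, 0.0216]) (0.42, [0.4704, -0.4141, 0.0369])
lid (0.75, [0.4849, 0.2149, 0.1113])
tray_push (0.87, [0.4965, 0.0343, 0.0213]) (0.33, [0.7287, 0.2965, 0.1129]) (0.27, [0.466
[... 1437 characters left out ...]
634, -0.1329, 0.0358])
fresh_a (0.94, [0.4587, -0.3326, 0.0367]) (0.85, [0.5516, -0.3072, 0.038]) (0.72, [0.4596, -0.4309, 0.0431]) (0.67, [0.7228, 0.2603, 0.1136]) (0.25, [0.7955, -0.1123, 0.0161])
spent_a (0.65, [0.3267, 0.0484, 0.0318]) (0.53, [0.516, 0.0842, 0.052]) (0.5, [0.4415, 0.0788, 0.0493]) (0.5, [0.6205, 0.1422, 0.0305]) (0.45, [0.579, -0.427, 0.0374])
egg_cup (0.63, [0.6799, -0.3423, 0.0437])
jug (0.66, [0.7196, 0.2597, 0.114]) (0.22, [0.4449, 0.0796, 0.0486])
scoop (0.61, [0.3666, -0.1262, 0.023]) (0.29, [0.5177, 0.084, 0.0507])
salt_jar (0.72, [0.7734, 0.0691, 0.0703])
spoon (0.83, [0.7908, -0.1105, 0.0146]) (0.53, [0.4691, 0.1764, 0.0236])
mug (0.91, [0.2914, 0.2849, 0.0625])
```

View pics/scene0.png

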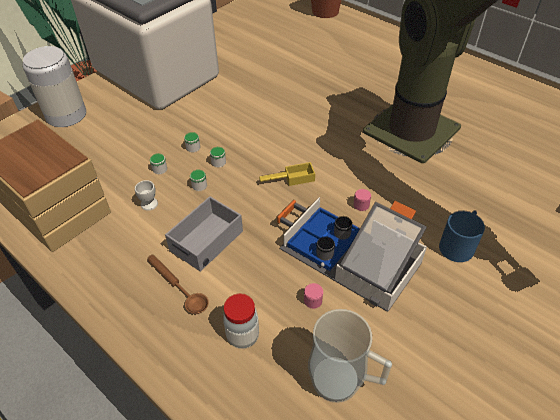

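View pics/side0.png

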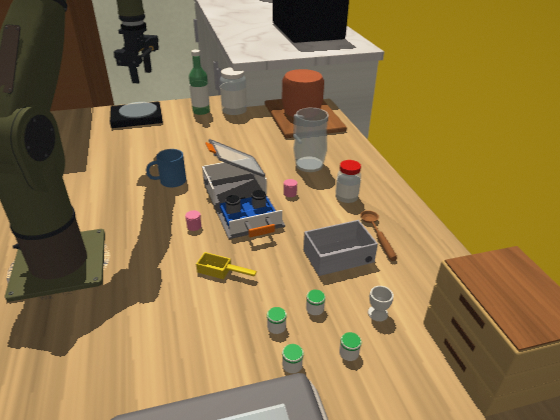

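The scene shows four fresh pods (192,140), (218,156), (158,162), (199,179), two spent pods in the rear cells (344,226), (326,246), two pink look-alikes (363,200), (314,295), and the bin (205,232). Both views agree that the lid is half raised.

```bash
python3 - <<'E'
from h import *
for n in("scene","side"):
    d=snap(n);P=cloud(d);I=d["pixels"];hsv=cv2.cvtColor(I,cv2.COLOR_RGB2HSV)
    ok=(P[...,0]>.25)&(P[...,0]<.9)&(abs(P[...,1])<.5)&(P[...,2]>.008)&(P[...,2]<.2)
    def comps(m,name,amin=15):
        k,l,st,c=cv2.connectedComponentsWithStats((m&ok).astype(np.uint8))
        for i in range(1,k):
            if st[i,4]<amin: continue
            Q=P[l==i]; print(n,name,st[i,4],c[i].round(),"med",np.median(Q,0).round(4),"midrange",((np.percentile(Q,3,0)+np.percentile(Q,97,0))/2).round(4), "z95",np.percentile(Q[:,2],95).round(4))
    H,S,V=[hsv[...,i].astype(int) for i in range(3)]
    comps((H>45)&(H<85)&(S>110)&(V>50),"green")
    comps((V<55)&(P[...,2]>.04),"black")
    m=(H>105)&(H<125)&(S>150)&ok&(P[...,0]>.38)
    Q=P[m]; q=Q[(Q[:,2]<.03)]
    rect=cv2.minAreaRect(q[:,:2].astype(np.float32)); print(n,"tray blue",rect, m.sum())
    comps((H>4)&(H<16)&(S>200)&(V>120)&(P[...,0]<.62),"orange",8)
    # bin rim
    m=ok&(P[...,0]>.55)&(P[...,0]<.78)&(P[...,1]>-.25)&(P[...,1]<-.05)&(P[...,2]>.052)&(P[...,2]<.066)
    print(n,"bin",cv2.minAreaRect(P[m][:,:2].astype(np.float32)))
    # housing top/lid
    m=ok&(P[...,0]>.36)&(P[...,0]<.64)&(P[...,1]>.08)&(P[...,1]<.32)
    Q=P[m]; 
    for z0,z1 in((.064,.072),(.08,.09),(.09,.1),(.1,.11),(.11,.12),(.12,.13),(.13,.14),(.14,.16)):
        q=Q[(Q[:,2]>z0)&(Q[:,2]<z1)]
        if len(q)>5: print(z0,len(q),q.min(0).round(3),q.max(0).round(3),cv2.minAreaRect(q[:,:2].astype(np.float32)))
    np.save(n+".npy",P)
E
```

```text
scene green 84 [191. 136.] med [ 0.4681 -0.4176  0.0416] midrange [ 0.4667 -0.4178  0.0422] z95 0.0454
scene green 92 [217. 151.] med [ 0.4626 -0.3191  0.0424] midrange [ 0.4615 -0.3194  0.0423] z95 0.0453
scene green 93 [157. 158.] med [ 0.585  -0.4199  0.0417] midrange [ 0.5846 -0.4204  0.0429] z95 0.0467
scene green 101 [197. 174.] med [ 0.5567 -0.2931  0.0421] midrange [ 0.5558 -0.293   0.0418] z95 0.0446
scene black 440 [468. 222.] med [0.2681 0.3083 0.0699] midrange [0.2764 0.3094 0.0672] z95 0.091
scene black 200 [343. 224.] med [0.4518 0.0921 0.0553] midrange [0.4505 0.0916 0.0501] z95 0.0586
scene black 231 [449. 236.] med [0.3361 0.2967 0.0667] midrange [0.3293 0.2965 0.0644] z95 0.0876
scene black 199 [325. 244.] med [0.5253 0.098  0.0554] midrange [0.5249 0.0978 0.0516] z95 0.0589
scene black 32 [180. 249.] med [ 0.7473 -0.1363  0.0484] midrange [ 0.7465 -0.1383  0.0488] z95 0.0534
scene black 64 [365. 280.] med [0.5531 0.2244 0.0679] midrange [0.5525 0.2227 0.0681] z95 0.0712
scene tray blue ((0.4881748855113983, 0.06753028929233551), (0.13878487050533295, 0.119607724249
[... 3293 characters left out ...]
317043304), (0.023129187524318695, 0.12019898742437363), 0.9565315842628479)
0.11 95 [0.466 0.151 0.11 ] [0.493 0.274 0.12 ] ((0.47452589869499207, 0.2121865600347519), (0.024561313912272453, 0.12422554939985275), 5.877926826477051)
0.12 97 [0.448 0.15  0.12 ] [0.476 0.27  0.13 ] ((0.4574645757675171, 0.209899440407753), (0.026816153898835182, 0.11957985907793045), 4.944568634033203)
0.13 106 [0.415 0.149 0.13 ] [0.46  0.278 0.14 ] ((0.43493902683258057, 0.21259839832782745), (0.040976911783218384, 0.12989389896392822), 4.742160320281982)
0.14 192 [0.398 0.147 0.14 ] [0.443 0.269 0.16 ] ((0.4194507300853729, 0.20728415250778198), (0.04107769578695297, 0.12284790724515915), 3.871302843093872)
```

```bash
cat >> h.py <<'E'
YAW=.085
ex=np.array([np.cos(YAW),np.sin(YAW),0]);ey=np.array([-np.sin(YAW),np.cos(YAW),0])
M=np.array([ey,ex,[0,0,-1.]])  # world -> tool axes
PTS={}
tm=np.array([.489,.067,0]);binc=np.array([.6685,-.1445,0])
for i,(a,b) in enumerate([(-37,28),(37,28),(-37,-28),(37,-28)]): PTS["cell%d"%i]=tm+a/1e3*ex+b/1e3*ey
PTS["binL"]=binc-.033*ex;PTS["binR"]=binc+.033*ex
PTS["push"]=tm-.114*ey
PTS["f0"]=np.array([.5550,-.2932,0]);PTS["f1"]=np.array([.4607,-.3197,0]);PTS["f2"]=np.array([.5840,-.4204,0]);PTS["f3"]=np.array([.4660,-.4180,0])
def tt(p): return (M@p*1e3).round(1)
E
python3 - <<'E'
from h import *
d=r.snapshot("wrist");print(np.array(d["mount"]).round(3).tolist())
s=r.get_state();A=R.from_quat(s["eef_rot"]).as_matrix();print("tool",tt(s["tool_pos"]))
want=np.array([ey,ex,[0,0,-1.]]).T
print("twist",R.from_matrix(A.T@want).as_rotvec())
for k,v in PTS.items(): print(k,tt(v))
t=PTS["cell0"].copy();t[2]=.26;print("to cell0 in current tool axes",(A.T@(t-s["tool_pos"])*1e3).round(1))
E
```

```text
[[0.0, -0.957, -0.292, 0.075], [1.0, 0.0, -0.001, -0.001], [0.001, -0.292, 0.957, -0.124], [0.0, 0.0, 0.0, 1.0]]
tool [ 548.6  299.5 -260.7]
twist [ 4.41903962e-05 -7.48291451e-05  1.07105017e+00]
cell0 [ 53.2 455.9   0. ]
cell1 [ 53.2 529.9   0. ]
cell2 [ -2.8 455.9   0. ]
cell3 [ -2.8 529.9   0. ]
binL [-200.7  620.8    0. ]
binR [-200.7  686.8    0. ]
push [-88.8 492.9   0. ]
f0 [-339.3  528.1    0. ]
f1 [-357.7  431.9    0. ]
f2 [-468.5  546.2    0. ]
f3 [-456.1  428.8    0. ]
to cell0 in current tool axes [-374.7 -359.8    0.7]
```

>>> step_arm(
  motion=[
    {"dp":[-40,-38,0],"twist":[0,0,0.17],"hand":0.36},
    {"dp":[-80,-77,0],"twist":[0,0,0.34],"hand":0.36},
    {"dp":[-120,-115,0],"twist":[0,0,0.51],"hand":0.36},
    {"dp":[-160,-154,0],"twist":[0,0,0.68],"hand":0.36},
    {"dp":[-200,-192,0],"twist":[0,0,0.85],"hand":0.36},
  ],
  force=20,
)

```text
clock: 2.48
tool_pos: [0.3582, 0.3142, 0.261]
eef_rot: [0.593, 0.805, 0.001, 0.0]
contact_force: [1.0, 0.0, 0.9]
opening: 0.676
finger_force: 0.0
```

```bash
cat >> h.py <<'E'
def delta(k,z):
    s=r.get_state();A=R.from_quat(s["eef_rot"]).as_matrix();t=PTS[k].copy();t[2]=z
    print(k,"pos",tt(s["tool_pos"]),"twist",R.from_matrix(A.T@M.T).as_rotvec().round(3),"dp",(A.T@(t-s["tool_pos"])*1e3).round(1),"op",round(s["opening"],3),"t",s["clock"],"F",s["contact_force"].round(1),"ff",round(s["finger_force"],1))
E
python3 -c "
from h import *
delta('cell0',.26)"
```

```text
cell0 pos [ 282.6  383.6 -261. ] twist [ 0.001 -0.001  0.216] dp [-239.6   21.6    0.9] op 0.676 t 2.475 F [1.  0.  0.9] ff 0.0
```

>>> step_arm(
  motion=[
    {"dp":[-55,5,0],"twist":[0,0,0.11],"hand":0.36},
    {"dp":[-110,10,0],"twist":[0,0,0.216],"hand":0.36},
    {"dp":[-165,15,0],"twist":[0,0,0.216],"hand":0.36},
    {"dp":[-220,20,0],"twist":[0,0,0.216],"hand":0.36},
    {"dp":[-240,22,60],"twist":[0,0,0.216],"hand":0.36},
  ],
)

```text
clock: 3.1
tool_pos: [0.4556, 0.0911, 0.2038]
eef_rot: [0.677, 0.736, 0.005, 0.004]
contact_force: [0.8, -0.0, -0.7]
opening: 0.68
finger_force: 0.0
```

```bash
python3 - <<'E'
from h import *
delta('cell0',.052)
d=snap("wrist","w0.png");print(find(d,"wrist","spent_a"))
E
```

```text
cell0 pos [  52.1  461.7 -203.8] twist [ 0.012 -0.001 -0.   ] dp [  1.   -7.6 151.7] op 0.68 t 3.1 F [ 0.8 -0.  -0.7] ff 0.0
[(0.97, array([0.4466, 0.0872, 0.0559])), (0.94, array([0.3344, 0.0649, 0.0436])), (0.88, array([0.5162, 0.0988, 0.0569])), (0.58, array([0.6225, 0.1485, 0.0364]))]
```

View pics/w0.png

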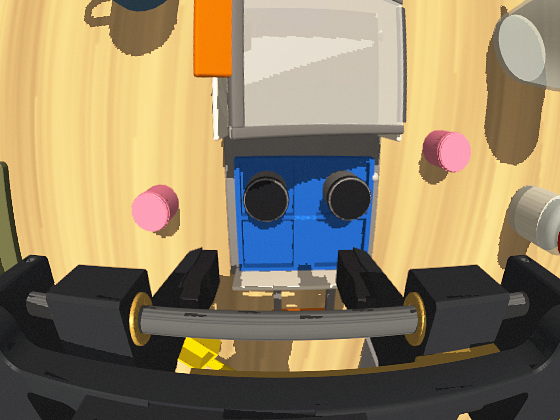

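The wrist view confirms it: two spent pods at (266,199) and (348,198), front cells empty, pink look-alikes outside the tray at (155,208) and (446,150).

>>> step_arm(
  motion=[
    {"dp":[0,0,40],"twist":[0,0,0],"hand":0.36},
    {"dp":[0,0,80],"twist":[0,0,0],"hand":0.36},
    {"dp":[0,0,80],"twist":[0,0,0],"hand":0.36},
    {"dp":[0,0,80],"twist":[0,0,0],"hand":0.36},
  ],
)

```text
clock: 3.7
tool_pos: [0.4514, 0.0948, 0.1233]
eef_rot: [0.674, 0.739, 0.001, 0.0]
contact_force: [0.8, 0.5, -1.2]
opening: 0.679
finger_force: 0.0
```

```bash
python3 -c "
from h import *
delta('cell0',.052)"
```

```text
cell0 pos [  56.1  457.8 -123.3] twist [ 0.002 -0.001  0.006] dp [-2.9 -2.  71.3] op 0.679 t 3.7 F [ 0.8  0.5 -1.2] ff 0.0
```

>>> step_arm(
  motion=[
    {"dp":[-3,-2,40],"twist":[0,0,0],"hand":0.36},
    {"dp":[-3,-2,71],"twist":[0,0,0],"hand":0.36},
    {"dp":[-3,-2,71],"twist":[0,0,0],"hand":0.36},
    {"dp":[-3,-2,71],"twist":[0,0,0],"hand":-1},
    {"dp":[-3,-2,71],"twist":[0,0,0],"hand":-1},
  ],
  force=25,
)

```text
clock: 4.32
tool_pos: [0.4499, 0.0909, 0.0521]
eef_rot: [0.675, 0.738, 0.001, 0.001]
contact_force: [-0.2, -1.2, 0.6]
opening: 0.479
finger_force: 0.1
```

>>> step_arm(
  motion=[
    {"dp":[0,0,0],"twist":[0,0,0],"hand":-1},
    {"dp":[0,0,-50],"twist":[0,0,0],"hand":-1},
    {"dp":[0,0,-100],"twist":[0,0,0],"hand":-1},
    {"dp":[0,0,-100],"twist":[0,0,0],"hand":-1},
  ],
)

```text
clock: 4.82
tool_pos: [0.4509, 0.0909, 0.1538]
eef_rot: [0.675, 0.738, 0.003, 0.002]
contact_force: [-0.3, -0.2, 0.5]
opening: 0.447
finger_force: 25.0
```

```bash
python3 -c "
from h import *
delta('binL',.152);delta('binL',.07)"
```

```text
binL pos [  52.3  457.  -153.8] twist [ 0.007 -0.001  0.005] dp [-253.8  162.6    2.7] op 0.447 t 4.825 F [-0.3 -0.2  0.5] ff 25.0
binL pos [  52.3  457.  -153.8] twist [ 0.007 -0.001  0.005] dp [-253.9  162.    84.7] op 0.447 t 4.825 F [-0.3 -0.2  0.5] ff 25.0
```

>>> step_arm(
  motion=[
    {"dp":[-50,32,0],"twist":[0,0,0],"hand":-1},
    {"dp":[-100,64,0],"twist":[0,0,0],"hand":-1},
    {"dp":[-150,96,0],"twist":[0,0,0],"hand":-1},
    {"dp":[-200,128,0],"twist":[0,0,0],"hand":-1},
    {"dp":[-254,163,0],"twist":[0,0,0],"hand":-1},
  ],
)

```text
clock: 5.45
tool_pos: [0.6333, -0.1475, 0.1494]
eef_rot: [0.674, 0.738, -0.0, -0.001]
contact_force: [1.1, 0.8, 0.5]
opening: 0.446
finger_force: 25.0
```

>>> step_arm(
  motion=[
    {"dp":[0,0,0],"twist":[0,0,0],"hand":-1},
    {"dp":[0,0,40],"twist":[0,0,0],"hand":-1},
    {"dp":[0,0,62],"twist":[0,0,0],"hand":-1},
    {"dp":[0,0,62],"twist":[0,0,0],"hand":-1},
  ],
)

```text
clock: 5.95
tool_pos: [0.6305, -0.1447, 0.0859]
eef_rot: [0.674, 0.739, -0.001, -0.003]
contact_force: [0.3, -0.7, 0.1]
opening: 0.444
finger_force: 25.0
```

```bash
python3 -c "
from h import *
delta('binL',.09)"
```

```text
binL pos [-197.7  616.   -85.9] twist [-0.006 -0.002  0.006] dp [-3.   4.8 -4.1] op 0.444 t 5.95 F [ 0.3 -0.7  0.1] ff 25.0
```

Release, lift, go back to the second spent pod.

>>> step_arm(
  motion=[
    {"dp":[-3,5,-2],"twist":[0,0,0],"hand":-1},
    {"dp":[-3,5,-2],"twist":[0,0,0],"hand":0.36},
    {"dp":[-3,5,-2],"twist":[0,0,0],"hand":0.36},
    {"dp":[-3,5,-2],"twist":[0,0,0],"hand":0.36},
    {"dp":[-3,5,-50],"twist":[0,0,0],"hand":0.36},
  ],
)

```text
clock: 6.58
tool_pos: [0.6355, -0.1482, 0.1356]
eef_rot: [0.674, 0.738, -0.002, -0.004]
contact_force: [0.6, -0.1, -0.0]
opening: 0.683
finger_force: 0.0
```

>>> step_arm(
  motion=[
    {"dp":[53,-19,-15],"twist":[0,0,0],"hand":0.36},
    {"dp":[106,-38,-15],"twist":[0,0,0],"hand":0.36},
    {"dp":[159,-57,-15],"twist":[0,0,0],"hand":0.36},
    {"dp":[212,-76,-15],"twist":[0,0,0],"hand":0.36},
    {"dp":[253,-91,-15],"twist":[0,0,0],"hand":0.36},
  ],
)

```text
clock: 7.2
tool_pos: [0.5238, 0.0975, 0.1538]
eef_rot: [0.674, 0.739, 0.0, -0.0]
contact_force: [0.1, 0.4, -1.3]
opening: 0.679
finger_force: 0.0
```

>>> step_arm(
  motion=[
    {"dp":[0,0,0],"twist":[0,0,0],"hand":0.36},
    {"dp":[0,0,30],"twist":[0,0,0],"hand":0.36},
    {"dp":[0,0,30],"twist":[0,0,0],"hand":0.36},
  ],
)

```text
clock: 7.58
tool_pos: [0.5242, 0.0936, 0.1223]
eef_rot: [0.675, 0.738, -0.002, -0.001]
contact_force: [-0.2, -0.3, -0.5]
opening: 0.679
finger_force: 0.0
```

```bash
python3 -c "
from h import *
delta('cell1',.052)
d=snap('wrist');print(find(d,'wrist','spent_a'))"
```

```text
cell1 pos [  48.7  530.2 -122.3] twist [-0.003  0.001  0.004] dp [ 4.6 -0.1 70.3] op 0.679 t 7.575 F [-0.2 -0.3 -0.5] ff 0.0
[(0.8, array([0.5241, 0.1028, 0.0545])), (0.74, array([0.6206, 0.1483, 0.0399])), (0.63, array([0.3413, 0.0649, 0.0399])), (0.51, array([0.489 , 0.0719, 0.0138]))]
```

>>> step_arm(
  motion=[
    {"dp":[4,0,40],"twist":[0,0,0],"hand":0.36},
    {"dp":[4,0,70],"twist":[0,0,0],"hand":0.36},
    {"dp":[4,0,70],"twist":[0,0,0],"hand":0.36},
    {"dp":[4,0,70],"twist":[0,0,0],"hand":-1},
    {"dp":[4,0,70],"twist":[0,0,0],"hand":-1},
  ],
)

```text
clock: 8.3
tool_pos: [0.5255, 0.0989, 0.0549]
eef_rot: [0.675, 0.738, 0.001, 0.001]
contact_force: [-0.2, -0.3, 0.5]
opening: 0.48
finger_force: 0.0
```

>>> step_arm(
  motion=[
    {"dp":[0,0,0],"twist":[0,0,0],"hand":-1},
    {"dp":[0,0,-50],"twist":[0,0,0],"hand":-1},
    {"dp":[0,0,-100],"twist":[0,0,0],"hand":-1},
    {"dp":[0,0,-100],"twist":[0,0,0],"hand":-1},
  ],
)

```text
clock: 8.8
tool_pos: [0.5268, 0.0994, 0.1571]
eef_rot: [0.675, 0.738, 0.003, 0.002]
contact_force: [0.6, -0.4, -0.9]
opening: 0.445
finger_force: 25.0
```

```bash
python3 -c "
from h import *
delta('binR',.152)"
```

```text
binR pos [  54.3  533.4 -157.1] twist [ 0.008 -0.001  0.005] dp [-255.7  152.2    5.9] op 0.445 t 8.8 F [ 0.6 -0.4 -0.9] ff 25.0
```

>>> step_arm(
  motion=[
    {"dp":[-51,30,0],"twist":[0,0,0],"hand":-1},
    {"dp":[-102,60,0],"twist":[0,0,0],"hand":-1},
    {"dp":[-153,90,0],"twist":[0,0,0],"hand":-1},
    {"dp":[-204,120,0],"twist":[0,0,0],"hand":-1},
    {"dp":[-255,150,0],"twist":[0,0,0],"hand":-1},
  ],
)

```text
clock: 9.43
tool_pos: [0.697, -0.143, 0.1521]
eef_rot: [0.675, 0.738, -0.0, -0.001]
contact_force: [1.9, 0.5, -1.4]
opening: 0.447
finger_force: 25.0
```

>>> step_arm(
  motion=[
    {"dp":[0,0,0],"twist":[0,0,0],"hand":-1},
    {"dp":[0,0,40],"twist":[0,0,0],"hand":-1},
    {"dp":[0,0,64],"twist":[0,0,0],"hand":-1},
    {"dp":[0,0,64],"twist":[0,0,0],"hand":-1},
  ],
)

```text
clock: 9.93
tool_pos: [0.6941, -0.1398, 0.0862]
eef_rot: [0.674, 0.739, -0.002, -0.003]
contact_force: [0.0, -0.6, 0.4]
opening: 0.445
finger_force: 25.0
```

>>> step_arm(
  motion=[
    {"dp":[0,0,0],"twist":[0,0,0],"hand":0.36},
    {"dp":[0,0,0],"twist":[0,0,0],"hand":0.36},
    {"dp":[0,0,0],"twist":[0,0,0],"hand":0.36},
    {"dp":[0,0,-50],"twist":[0,0,0],"hand":0.36},
    {"dp":[0,0,-100],"twist":[0,0,0],"hand":0.5},
  ],
)

```text
clock: 10.55
tool_pos: [0.6966, -0.1415, 0.1906]
eef_rot: [0.675, 0.738, -0.0, -0.0]
contact_force: [0.6, -0.3, -0.3]
opening: 0.743
finger_force: 0.0
```

```bash
python3 - <<'E'
from h import *
delta('f0',.18)
d=snap("scene");print("spent",find(d,"scene","spent_a"),"fresh",find(d,"scene","fresh_a"))
d=snap("side","s1.png");print("spent",find(d,"side","spent_a"),"fresh",find(d,"side","fresh_a"))
E
```

```text
f0 pos [-200.2  682.1 -190.6] twist [-0.001 -0.     0.005] dp [-138.3 -154.7   10.7] op 0.743 t 10.55 F [ 0.6 -0.3 -0.3] ff 0.0
spent [(0.75, array([ 0.7049, -0.1343,  0.0411])), (0.7, array([ 0.6494, -0.1413,  0.0441])), (0.67, array([0.3417, 0.0677, 0.0411])), (0.62, array([0.6376, 0.1529, 0.044 ])), (0.57, array([ 0.37  , -0.1275,  0.0222])), (0.33, array([ 0.799 , -0.0518,  0.0191]))] fresh [(0.65, array([ 0.5902, -0.4168,  0.0393])), (0.53, array([ 0.5718, -0.2931,  0.0223])), (0.47, array([ 0.4615, -0.3078,  0.0136]))]
spent [(0.67, array([0.6184, 0.1395, 0.0345])), (0.66, array([ 0.6906, -0.1492,  0.0497])), (0.55, array([0.3301, 0.0493, 0.0329])), (0.51, array([0.4713, 0.2024, 0.1176]))] fresh [(0.85, array([ 0.5018, -0.4203,  0.0442])), (0.84, array([ 0.4599, -0.3302,  0.0378])), (0.81, array([ 0.5784, -0.4283,  0.0381])), (0.61, array([ 0.5518, -0.3095,  0.0364])), (0.42, array([0.4835, 0.0436, 0.0233]))]
```

View pics/s1.png

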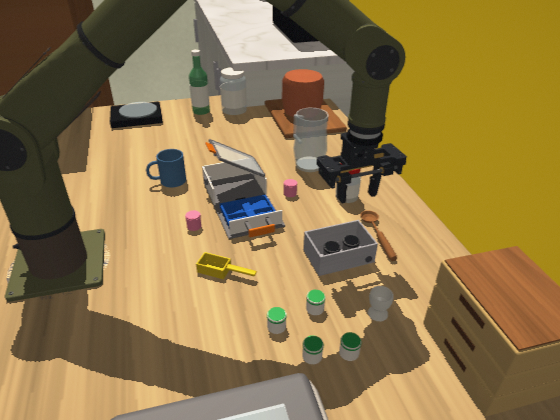

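The side view shows both spent pods in the bin at (332,247) and (351,242). The pod near (292,351) has been knocked to (313,348), so I'll re-measure it.

>>> step_arm(
  motion=[
    {"dp":[-35,-39,0],"twist":[0,0,0],"hand":0.5},
    {"dp":[-70,-78,0],"twist":[0,0,0],"hand":0.5},
    {"dp":[-105,-117,0],"twist":[0,0,0],"hand":0.5},
    {"dp":[-138,-155,0],"twist":[0,0,0],"hand":0.5},
    {"dp":[-138,-155,40],"twist":[0,0,0],"hand":0.5},
  ],
)

```text
clock: 11.48
tool_pos: [0.5519, -0.2993, 0.1503]
eef_rot: [0.678, 0.735, -0.002, 0.002]
contact_force: [0.9, -0.2, 0.4]
opening: 0.75
finger_force: 0.0
```

>>> step_arm(
  motion=[
    {"dp":[0,0,50],"twist":[0,0,0],"hand":0.5},
    {"dp":[0,0,50],"twist":[0,0,0],"hand":0.5},
    {"dp":[0,0,50],"twist":[0,0,0],"hand":0.5},
  ],
)

```text
clock: 11.85
tool_pos: [0.5553, -0.293, 0.1]
eef_rot: [0.674, 0.738, 0.0, 0.0]
contact_force: [-0.3, 0.6, 0.9]
opening: 0.749
finger_force: 0.0
```

```bash
cat >> h.py <<'E'
def greens(n):
    d=snap(n);P=cloud(d);hsv=cv2.cvtColor(d["pixels"],cv2.COLOR_RGB2HSV);H,S,V=[hsv[...,i].astype(int) for i in range(3)]
    m=(H>45)&(H<85)&(S>110)&(V>30)&(P[...,0]>.38)&(P[...,0]<.8)&(P[...,1]>-.6)&(P[...,1]<.12)&(P[...,2]>.03)&(P[...,2]<.12)
    k,l,st,c=cv2.connectedComponentsWithStats(m.astype(np.uint8))
    for i in range(1,k):
        if st[i,4]>30:
            Q=P[l==i];c=(np.percentile(Q,3,0)+np.percentile(Q,97,0))/2;print(n,"green",st[i,4],c.round(4),"tool",tt(c))
E
python3 - <<'E'
from h import *
delta('f0',.037)
greens("side");greens("scene")
E
```

```text
f0 pos [-339.1  528.5 -100. ] twist [0.    0.    0.005] dp [-0.2 -0.4 63. ] op 0.749 t 11.85 F [-0.3  0.6  0.9] ff 0.0
side green 156 [ 0.5545 -0.2937  0.0417] tool [-339.7  527.6  -41.7]
side green 177 [ 0.4601 -0.3199  0.0414] tool [-357.8  431.2  -41.4]
side green 216 [ 0.5835 -0.4208  0.0412] tool [-468.8  545.7  -41.2]
side green 216 [ 0.5089 -0.4093  0.0413] tool [-451.1  472.3  -41.3]
scene green 90 [ 0.4618 -0.3195  0.0415] tool [-357.5  433.   -41.5]
scene green 53 [ 0.5907 -0.4217  0.0422] tool [-470.3  552.7  -42.2]
scene green 101 [ 0.5555 -0.2949  0.0422] tool [-341.   528.5  -42.2]
```

>>> step_arm(
  motion=[
    {"dp":[0,0,40],"twist":[0,0,0],"hand":0.5},
    {"dp":[0,0,63],"twist":[0,0,0],"hand":0.5},
    {"dp":[0,0,63],"twist":[0,0,0],"hand":0.5},
    {"dp":[0,0,63],"twist":[0,0,0],"hand":-1},
    {"dp":[0,0,63],"twist":[0,0,0],"hand":-1},
  ],
)

```text
clock: 12.58
tool_pos: [0.5557, -0.2934, 0.0377]
eef_rot: [0.675, 0.738, 0.0, 0.001]
contact_force: [0.8, 0.4, 0.3]
opening: 0.544
finger_force: 0.0
```

>>> step_arm(
  motion=[
    {"dp":[0,0,0],"twist":[0,0,0],"hand":-1},
    {"dp":[0,0,0],"twist":[0,0,0],"hand":-1},
    {"dp":[0,0,-50],"twist":[0,0,0],"hand":-1},
    {"dp":[0,0,-100],"twist":[0,0,0],"hand":-1},
    {"dp":[40,0,-120],"twist":[0,0,0],"hand":-1},
  ],
)

```text
clock: 13.2
tool_pos: [0.5523, -0.2574, 0.1595]
eef_rot: [0.677, 0.736, -0.0, 0.004]
contact_force: [1.0, 0.7, -0.6]
opening: 0.445
finger_force: 25.0
```

>>> step_arm(
  motion=[
    {"dp":[56,0,0],"twist":[0,0,0],"hand":-1},
    {"dp":[112,0,0],"twist":[0,0,0],"hand":-1},
    {"dp":[168,0,0],"twist":[0,0,0],"hand":-1},
    {"dp":[224,0,0],"twist":[0,0,0],"hand":-1},
    {"dp":[280,0,0],"twist":[0,0,0],"hand":-1},
  ],
)

```text
clock: 13.82
tool_pos: [0.5259, 0.0275, 0.1566]
eef_rot: [0.675, 0.738, 0.0, 0.0]
contact_force: [0.2, 0.7, -1.9]
opening: 0.447
finger_force: 25.0
```

>>> step_arm(
  motion=[
    {"dp":[40,0,0],"twist":[0,0,0],"hand":-1},
    {"dp":[72,1,0],"twist":[0,0,0],"hand":-1},
    {"dp":[72,1,0],"twist":[0,0,0],"hand":-1},
    {"dp":[72,1,40],"twist":[0,0,0],"hand":-1},
    {"dp":[72,1,40],"twist":[0,0,0],"hand":-1},
  ],
)

```text
clock: 14.45
tool_pos: [0.5189, 0.0957, 0.1147]
eef_rot: [0.675, 0.738, -0.003, -0.001]
contact_force: [-0.3, -0.3, 0.4]
opening: 0.446
finger_force: 25.0
```

```bash
python3 -c "
from h import *
delta('cell1',.053);greens('scene');greens('side')"
```

```text
cell1 pos [  51.3  525.2 -114.7] twist [-0.005  0.002  0.003] dp [ 2.   5.1 61.7] op 0.446 t 14.45 F [-0.3 -0.3  0.4] ff 25.0
scene green 85 [ 0.5108 -0.4093  0.0421] tool [-451.2  474.2  -42.1]
scene green 91 [ 0.4617 -0.3206  0.0416] tool [-358.6  432.8  -41.6]
scene green 93 [ 0.5849 -0.4212  0.0422] tool [-469.3  547.   -42.2]
side green 180 [ 0.4599 -0.3202  0.0416] tool [-358.1  431.   -41.6]
side green 213 [ 0.5834 -0.4209  0.0411] tool [-468.9  545.5  -41.1]
side green 213 [ 0.5091 -0.4093  0.0413] tool [-451.1  472.5  -41.3]
```

>>> step_arm(
  motion=[
    {"dp":[2,5,30],"twist":[0,0,0],"hand":-1},
    {"dp":[2,5,61],"twist":[0,0,0],"hand":-1},
    {"dp":[2,5,61],"twist":[0,0,0],"hand":-1},
  ],
)

```text
clock: 14.92
tool_pos: [0.5256, 0.0994, 0.0555]
eef_rot: [0.675, 0.738, -0.0, -0.0]
contact_force: [0.4, 0.1, -0.5]
opening: 0.474
finger_force: 22.9
```

```bash
python3 -c "
from h import *
delta('cell1',.052)"
```

```text
cell1 pos [ 54.4 532.1 -55.5] twist [-0.     0.     0.004] dp [-1.2 -2.2  3.5] op 0.474 t 14.925 F [ 0.4  0.1 -0.5] ff 22.9
```

>>> step_arm(
  motion=[
    {"dp":[-1,-2,2],"twist":[0,0,0],"hand":-1},
    {"dp":[-1,-2,2],"twist":[0,0,0],"hand":0.22},
    {"dp":[-1,-2,2],"twist":[0,0,0],"hand":0.22},
    {"dp":[-1,-2,2],"twist":[0,0,0],"hand":0.22},
    {"dp":[-1,-2,-40],"twist":[0,0,0],"hand":0.22},
  ],
)

```text
clock: 15.55
tool_pos: [0.5218, 0.0987, 0.0939]
eef_rot: [0.674, 0.738, -0.002, -0.002]
contact_force: [0.7, 0.0, 0.2]
opening: 0.609
finger_force: 0.0
```

>>> step_arm(
  motion=[
    {"dp":[0,0,-55],"twist":[0,0,0],"hand":0.22},
    {"dp":[-50,-12,-60],"twist":[0,0,0],"hand":0.36},
    {"dp":[-105,-25,-60],"twist":[0,0,0],"hand":0.36},
    {"dp":[-160,-38,-60],"twist":[0,0,0],"hand":0.36},
    {"dp":[-215,-51,-60],"twist":[0,0,0],"hand":0.36},
  ],
)

```text
clock: 16.18
tool_pos: [0.4918, -0.1215, 0.1557]
eef_rot: [0.674, 0.738, 0.0, 0.0]
contact_force: [1.3, 0.1, 0.1]
opening: 0.68
finger_force: 0.0
```

>>> step_arm(
  motion=[
    {"dp":[-55,-13,0],"twist":[0,0,0],"hand":0.5},
    {"dp":[-110,-26,0],"twist":[0,0,0],"hand":0.5},
    {"dp":[-165,-39,0],"twist":[0,0,0],"hand":0.5},
    {"dp":[-196,-49,20],"twist":[0,0,0],"hand":0.5},
    {"dp":[-196,-49,50],"twist":[0,0,0],"hand":0.5},
  ],
)

```text
clock: 16.8
tool_pos: [0.4598, -0.3242, 0.1056]
eef_rot: [0.677, 0.736, -0.001, 0.002]
contact_force: [0.2, 0.3, -0.3]
opening: 0.753
finger_force: 0.0
```

>>> step_arm(
  motion=[
    {"dp":[0,0,0],"twist":[0,0,0],"hand":0.5},
    {"dp":[0,0,0],"twist":[0,0,0],"hand":0.5},
  ],
)

```text
clock: 17.05
tool_pos: [0.4615, -0.3189, 0.1061]
eef_rot: [0.674, 0.739, 0.0, 0.0]
contact_force: [-0.0, -0.1, -0.6]
opening: 0.748
finger_force: 0.0
```

```bash
sed -i 's/PTS\["f3"\]=.*/PTS["f3"]=np.array([.5100,-.4093,0])/' h.py; python3 -c "
from h import *
delta('f1',.037)
greens('side');greens('scene')
d=snap('scene','s2.png');cv2.imwrite('pics/s2c.png',cv2.resize(d['pixels'][150:300,260:440,::-1],None,fx=4,fy=4))"
```

```text
f1 pos [-357.   432.8 -106.1] twist [ 0.001 -0.     0.006] dp [-0.7 -0.9 69.1] op 0.748 t 17.05 F [-0.  -0.1 -0.6] ff 0.0
side green 175 [ 0.4599 -0.32    0.0416] tool [-357.9  431.1  -41.6]
side green 213 [ 0.5837 -0.4206  0.0414] tool [-468.7  545.8  -41.4]
side green 215 [ 0.5095 -0.4093  0.0414] tool [-451.1  472.9  -41.4]
scene green 91 [ 0.5106 -0.4095  0.0421] tool [-451.4  474.   -42.1]
scene green 94 [ 0.4609 -0.3199  0.0424] tool [-357.9  432.1  -42.4]
scene green 93 [ 0.5843 -0.4204  0.0414] tool [-468.5  546.5  -41.4]
scene green 161 [0.527  0.0974 0.0559] tool [ 52.3 533.3 -55.9]
```

View pics/s2c.png

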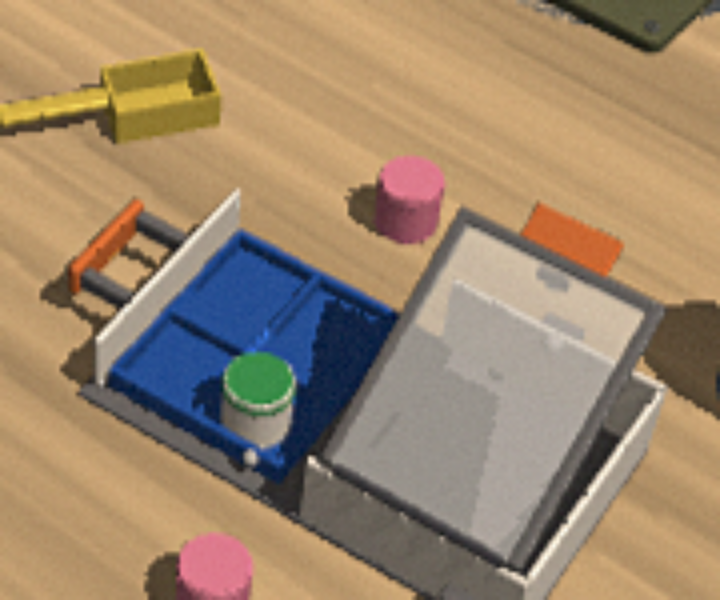

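The first fresh pod stands upright in its cell at crop pixel (258,395), with its cap at the expected height. Now pod f1 to cell0.

>>> step_arm(
  motion=[
    {"dp":[-1,-1,40],"twist":[0,0,0],"hand":0.5},
    {"dp":[-1,-1,69],"twist":[0,0,0],"hand":0.5},
    {"dp":[-1,-1,69],"twist":[0,0,0],"hand":0.5},
    {"dp":[-1,-1,69],"twist":[0,0,0],"hand":-1},
    {"dp":[-1,-1,69],"twist":[0,0,0],"hand":-1},
  ],
)

```text
clock: 17.82
tool_pos: [0.4609, -0.321, 0.0379]
eef_rot: [0.675, 0.738, 0.0, 0.001]
contact_force: [0.4, 0.2, -0.0]
opening: 0.547
finger_force: 0.0
```

>>> step_arm(
  motion=[
    {"dp":[0,0,0],"twist":[0,0,0],"hand":-1},
    {"dp":[0,0,0],"twist":[0,0,0],"hand":-1},
    {"dp":[0,0,-50],"twist":[0,0,0],"hand":-1},
    {"dp":[0,0,-100],"twist":[0,0,0],"hand":-1},
    {"dp":[40,2,-120],"twist":[0,0,0],"hand":-1},
  ],
)

```text
clock: 18.45
tool_pos: [0.4593, -0.2843, 0.1594]
eef_rot: [0.677, 0.736, 0.0, 0.004]
contact_force: [0.0, 0.7, -0.3]
opening: 0.448
finger_force: 25.0
```

>>> step_arm(
  motion=[
    {"dp":[56,3,0],"twist":[0,0,0],"hand":-1},
    {"dp":[112,6,0],"twist":[0,0,0],"hand":-1},
    {"dp":[168,9,0],"twist":[0,0,0],"hand":-1},
    {"dp":[224,12,0],"twist":[0,0,0],"hand":-1},
    {"dp":[280,15,0],"twist":[0,0,0],"hand":-1},
  ],
)

```text
clock: 19.08
tool_pos: [0.4481, 0.0014, 0.1567]
eef_rot: [0.675, 0.738, 0.0, 0.0]
contact_force: [1.6, 0.5, -0.3]
opening: 0.445
finger_force: 25.0
```

>>> step_arm(
  motion=[
    {"dp":[50,4,0],"twist":[0,0,0],"hand":-1},
    {"dp":[90,7,0],"twist":[0,0,0],"hand":-1},
    {"dp":[90,7,0],"twist":[0,0,0],"hand":-1},
    {"dp":[90,7,40],"twist":[0,0,0],"hand":-1},
    {"dp":[90,7,40],"twist":[0,0,0],"hand":-1},
  ],
)

```text
clock: 19.7
tool_pos: [0.4456, 0.0886, 0.1151]
eef_rot: [0.675, 0.738, -0.002, -0.001]
contact_force: [0.2, 1.1, -0.1]
opening: 0.446
finger_force: 25.0
```

```bash
python3 -c "
from h import *
delta('cell0',.053)"
```

```text
cell0 pos [  50.4  451.5 -115.1] twist [-0.005  0.001  0.004] dp [ 2.9  4.7 62.1] op 0.446 t 19.7 F [ 0.2  1.1 -0.1] ff 25.0
```

>>> step_arm(
  motion=[
    {"dp":[2,3,30],"twist":[0,0,0],"hand":-1},
    {"dp":[2,3,63],"twist":[0,0,0],"hand":-1},
    {"dp":[2,3,63],"twist":[0,0,0],"hand":-1},
    {"dp":[2,3,63],"twist":[0,0,0],"hand":-1},
  ],
)

```text
clock: 20.2
tool_pos: [0.4501, 0.0916, 0.0548]
eef_rot: [0.675, 0.738, 0.0, 0.0]
contact_force: [0.5, 0.2, -1.0]
opening: 0.452
finger_force: 25.0
```

```bash
python3 -c "
from h import *
delta('cell0',.052)"
```

```text
cell0 pos [ 53.1 456.2 -54.8] twist [0.001 0.    0.004] dp [ 0.2 -0.3  2.8] op 0.452 t 20.2 F [ 0.5  0.2 -1. ] ff 25.0
```

>>> step_arm(
  motion=[
    {"dp":[0,0,2],"twist":[0,0,0],"hand":-1},
    {"dp":[0,0,2],"twist":[0,0,0],"hand":0.22},
    {"dp":[0,0,2],"twist":[0,0,0],"hand":0.22},
    {"dp":[0,0,2],"twist":[0,0,0],"hand":0.22},
    {"dp":[0,0,-40],"twist":[0,0,0],"hand":0.22},
  ],
)

```text
clock: 20.82
tool_pos: [0.4485, 0.092, 0.092]
eef_rot: [0.674, 0.738, -0.002, -0.001]
contact_force: [0.4, 0.2, -0.5]
opening: 0.608
finger_force: 0.0
```

>>> step_arm(
  motion=[
    {"dp":[0,0,-55],"twist":[0,0,0],"hand":0.22},
    {"dp":[-50,9,-60],"twist":[0,0,0],"hand":0.36},
    {"dp":[-105,18,-60],"twist":[0,0,0],"hand":0.36},
    {"dp":[-160,27,-60],"twist":[0,0,0],"hand":0.36},
    {"dp":[-215,36,-60],"twist":[0,0,0],"hand":0.36},
  ],
)

```text
clock: 21.45
tool_pos: [0.5052, -0.1203, 0.1535]
eef_rot: [0.674, 0.738, 0.0, -0.0]
contact_force: [1.5, -0.3, -0.1]
opening: 0.679
finger_force: 0.0
```

>>> step_arm(
  motion=[
    {"dp":[-55,9,0],"twist":[0,0,0],"hand":0.36},
    {"dp":[-110,18,0],"twist":[0,0,0],"hand":0.36},
    {"dp":[-165,27,0],"twist":[0,0,0],"hand":0.36},
    {"dp":[-220,36,0],"twist":[0,0,0],"hand":0.36},
    {"dp":[-275,46,0],"twist":[0,0,0],"hand":0.36},
  ],
)

```text
clock: 22.08
tool_pos: [0.5753, -0.3901, 0.1532]
eef_rot: [0.675, 0.738, 0.0, -0.0]
contact_force: [1.0, -0.6, -0.3]
opening: 0.676
finger_force: 0.0
```

>>> step_arm(
  motion=[
    {"dp":[-31,8,0],"twist":[0,0,0],"hand":0.36},
    {"dp":[-31,8,40],"twist":[0,0,0],"hand":0.36},
    {"dp":[-31,8,50],"twist":[0,0,0],"hand":0.36},
    {"dp":[-31,8,50],"twist":[0,0,0],"hand":0.36},
  ],
)

```text
clock: 22.58
tool_pos: [0.5859, -0.4175, 0.1027]
eef_rot: [0.674, 0.739, 0.0, -0.001]
contact_force: [-0.0, -0.1, 0.6]
opening: 0.678
finger_force: 0.0
```

```bash
python3 -c "
from h import *
delta('f2',.037)
greens('side');greens('scene')"
```

```text
f2 pos [-465.7  548.3 -102.7] twist [-0.002 -0.002  0.006] dp [-2.9 -2.  65.7] op 0.678 t 22.575 F [-0.  -0.1  0.6] ff 0.0
side green 74 [0.5254 0.0987 0.0555] tool [ 53.8 531.9 -55.5]
side green 77 [0.4486 0.0942 0.0558] tool [ 55.8 455.  -55.8]
side green 214 [ 0.5837 -0.4202  0.0414] tool [-468.2  545.9  -41.4]
side green 211 [ 0.5095 -0.4091  0.0412] tool [-450.9  473.   -41.2]
scene green 83 [ 0.5111 -0.409   0.0418] tool [-450.9  474.5  -41.8]
scene green 95 [ 0.5852 -0.4199  0.0422] tool [-468.1  547.5  -42.2]
scene green 142 [0.4503 0.0922 0.0557] tool [ 53.6 456.5 -55.7]
scene green 162 [0.5274 0.0978 0.056 ] tool [ 52.6 533.8 -56. ]
```

>>> step_arm(
  motion=[
    {"dp":[-2,-2,40],"twist":[0,0,0],"hand":0.36},
    {"dp":[-2,-2,66],"twist":[0,0,0],"hand":0.36},
    {"dp":[-2,-2,66],"twist":[0,0,0],"hand":0.36},
    {"dp":[-2,-2,66],"twist":[0,0,0],"hand":-1},
    {"dp":[-2,-2,66],"twist":[0,0,0],"hand":-1},
  ],
)

```text
clock: 23.3
tool_pos: [0.5855, -0.4213, 0.039]
eef_rot: [0.675, 0.738, 0.0, 0.001]
contact_force: [-0.1, 0.0, 0.6]
opening: 0.477
finger_force: 0.0
```

>>> step_arm(
  motion=[
    {"dp":[0,0,0],"twist":[0,0,0],"hand":-1},
    {"dp":[0,0,0],"twist":[0,0,0],"hand":-1},
    {"dp":[0,0,-50],"twist":[0,0,0],"hand":-1},
    {"dp":[0,0,-100],"twist":[0,0,0],"hand":-1},
    {"dp":[40,-2,-120],"twist":[0,0,0],"hand":-1},
  ],
)

```text
clock: 23.92
tool_pos: [0.5794, -0.3858, 0.1609]
eef_rot: [0.677, 0.736, -0.001, 0.004]
contact_force: [0.8, 0.0, -0.3]
opening: 0.445
finger_force: 25.0
```

>>> step_arm(
  motion=[
    {"dp":[56,-2,0],"twist":[0,0,0],"hand":-1},
    {"dp":[112,-4,0],"twist":[0,0,0],"hand":-1},
    {"dp":[168,-6,0],"twist":[0,0,0],"hand":-1},
    {"dp":[224,-8,0],"twist":[0,0,0],"hand":-1},
    {"dp":[280,-10,0],"twist":[0,0,0],"hand":-1},
  ],
)

```text
clock: 24.55
tool_pos: [0.5435, -0.1014, 0.1576]
eef_rot: [0.675, 0.738, 0.0, 0.0]
contact_force: [1.4, -0.0, -0.2]
opening: 0.444
finger_force: 25.0
```

>>> step_arm(
  motion=[
    {"dp":[50,-2,0],"twist":[0,0,0],"hand":-1},
    {"dp":[100,-4,0],"twist":[0,0,0],"hand":-1},
    {"dp":[145,-5,0],"twist":[0,0,0],"hand":-1},
    {"dp":[145,-5,30],"twist":[0,0,0],"hand":-1},
    {"dp":[145,-5,30],"twist":[0,0,0],"hand":-1},
  ],
)

```text
clock: 25.18
tool_pos: [0.5244, 0.0411, 0.1263]
eef_rot: [0.674, 0.739, -0.002, -0.001]
contact_force: [0.1, 0.0, 0.3]
opening: 0.444
finger_force: 25.0
```

```bash
python3 -c "
from h import *
delta('cell3',.053)"
```

```text
cell3 pos [  -3.6  526.  -126.3] twist [-0.004  0.     0.006] dp [ 0.8  4.2 73.3] op 0.444 t 25.175 F [0.1 0.  0.3] ff 25.0
```

>>> step_arm(
  motion=[
    {"dp":[0,3,40],"twist":[0,0,0],"hand":-1},
    {"dp":[0,3,73],"twist":[0,0,0],"hand":-1},
    {"dp":[0,3,73],"twist":[0,0,0],"hand":-1},
    {"dp":[0,3,73],"twist":[0,0,0],"hand":-1},
  ],
)

```text
clock: 25.68
tool_pos: [0.5291, 0.0404, 0.0556]
eef_rot: [0.675, 0.738, 0.0, 0.0]
contact_force: [0.1, -0.4, -1.1]
opening: 0.447
finger_force: 25.0
```

```bash
python3 -c "
from h import *
delta('cell3',.052)"
```

```text
cell3 pos [ -4.7 530.6 -55.6] twist [0.001 0.    0.004] dp [ 1.9 -0.7  3.6] op 0.447 t 25.675 F [ 0.1 -0.4 -1.1] ff 25.0
```

>>> step_arm(
  motion=[
    {"dp":[1,0,3],"twist":[0,0,0],"hand":-1},
    {"dp":[1,0,3],"twist":[0,0,0],"hand":0.22},
    {"dp":[1,0,3],"twist":[0,0,0],"hand":0.22},
    {"dp":[1,0,3],"twist":[0,0,0],"hand":0.22},
    {"dp":[1,0,-40],"twist":[0,0,0],"hand":0.22},
  ],
)

```text
clock: 26.3
tool_pos: [0.5268, 0.042, 0.0927]
eef_rot: [0.674, 0.738, -0.002, -0.002]
contact_force: [0.3, 0.8, 0.3]
opening: 0.609
finger_force: 0.0
```

>>> step_arm(
  motion=[
    {"dp":[0,0,-55],"twist":[0,0,0],"hand":0.22},
    {"dp":[-50,-6,-60],"twist":[0,0,0],"hand":0.36},
    {"dp":[-105,-13,-60],"twist":[0,0,0],"hand":0.36},
    {"dp":[-160,-20,-60],"twist":[0,0,0],"hand":0.36},
    {"dp":[-215,-27,-60],"twist":[0,0,0],"hand":0.36},
  ],
)

```text
clock: 26.92
tool_pos: [0.5209, -0.1762, 0.1546]
eef_rot: [0.674, 0.738, 0.0, 0.0]
contact_force: [1.3, 0.3, -0.3]
opening: 0.681
finger_force: 0.0
```

>>> step_arm(
  motion=[
    {"dp":[-55,-7,0],"twist":[0,0,0],"hand":0.5},
    {"dp":[-110,-14,0],"twist":[0,0,0],"hand":0.5},
    {"dp":[-165,-21,0],"twist":[0,0,0],"hand":0.5},
    {"dp":[-215,-28,0],"twist":[0,0,0],"hand":0.5},
    {"dp":[-233,-31,10],"twist":[0,0,0],"hand":0.5},
  ],
)

```text
clock: 27.55
tool_pos: [0.5097, -0.414, 0.1447]
eef_rot: [0.677, 0.736, -0.001, 0.001]
contact_force: [0.1, 1.2, -0.1]
opening: 0.749
finger_force: 0.0
```

>>> step_arm(
  motion=[
    {"dp":[0,0,40],"twist":[0,0,0],"hand":0.5},
    {"dp":[0,0,40],"twist":[0,0,0],"hand":0.5},
    {"dp":[0,0,40],"twist":[0,0,0],"hand":0.5},
  ],
)

```text
clock: 27.92
tool_pos: [0.512, -0.4081, 0.105]
eef_rot: [0.674, 0.739, 0.0, -0.0]
contact_force: [-0.1, -0.2, -0.3]
opening: 0.752
finger_force: 0.0
```

```bash
python3 -c "
from h import *
delta('f3',.037)
greens('side');greens('scene')"
```

```text
f3 pos [-450.1  475.5 -105. ] twist [ 0.001 -0.001  0.007] dp [-1.  -2.2 68. ] op 0.752 t 27.925 F [-0.1 -0.2 -0.3] ff 0.0
side green 73 [0.5256 0.0983 0.056 ] tool [ 53.3 532.  -56. ]
side green 78 [0.4486 0.0935 0.0555] tool [ 55.  454.9 -55.5]
side green 83 [0.5277 0.0423 0.0557] tool [ -2.6 529.4 -55.7]
side green 212 [ 0.5096 -0.4093  0.0413] tool [-451.1  473.   -41.3]
scene green 86 [ 0.5105 -0.4097  0.0418] tool [-451.5  473.9  -41.8]
scene green 143 [0.4508 0.0922 0.0558] tool [ 53.6 457.  -55.8]
scene green 149 [0.5292 0.0418 0.0558] tool [ -3.3 530.9 -55.8]
scene green 162 [0.5268 0.0974 0.0559] tool [ 52.3 533.1 -55.9]
```

To cell2 (-2.8, 455.9): (448, -17).

>>> step_arm(
  motion=[
    {"dp":[-1,-2,40],"twist":[0,0,0],"hand":0.5},
    {"dp":[-1,-2,68],"twist":[0,0,0],"hand":0.5},
    {"dp":[-1,-2,68],"twist":[0,0,0],"hand":0.5},
    {"dp":[-1,-2,68],"twist":[0,0,0],"hand":-1},
    {"dp":[-1,-2,68],"twist":[0,0,0],"hand":-1},
  ],
)

```text
clock: 28.65
tool_pos: [0.5104, -0.4111, 0.0382]
eef_rot: [0.675, 0.738, 0.0, 0.001]
contact_force: [-0.2, -0.5, 0.7]
opening: 0.548
finger_force: 0.0
```

>>> step_arm(
  motion=[
    {"dp":[0,0,0],"twist":[0,0,0],"hand":-1},
    {"dp":[0,0,0],"twist":[0,0,0],"hand":-1},
    {"dp":[0,0,-50],"twist":[0,0,0],"hand":-1},
    {"dp":[0,0,-100],"twist":[0,0,0],"hand":-1},
    {"dp":[40,-2,-120],"twist":[0,0,0],"hand":-1},
  ],
)

```text
clock: 29.28
tool_pos: [0.5045, -0.375, 0.1596]
eef_rot: [0.677, 0.736, -0.0, 0.004]
contact_force: [0.2, 0.9, -0.5]
opening: 0.441
finger_force: 25.0
```

>>> step_arm(
  motion=[
    {"dp":[56,-2,0],"twist":[0,0,0],"hand":-1},
    {"dp":[112,-4,0],"twist":[0,0,0],"hand":-1},
    {"dp":[168,-6,0],"twist":[0,0,0],"hand":-1},
    {"dp":[224,-8,0],"twist":[0,0,0],"hand":-1},
    {"dp":[280,-10,0],"twist":[0,0,0],"hand":-1},
  ],
)

```text
clock: 29.9
tool_pos: [0.4684, -0.0912, 0.1567]
eef_rot: [0.675, 0.738, 0.0, 0.0]
contact_force: [0.5, 1.0, -0.6]
opening: 0.446
finger_force: 25.0
```

>>> step_arm(
  motion=[
    {"dp":[50,-2,0],"twist":[0,0,0],"hand":-1},
    {"dp":[100,-4,0],"twist":[0,0,0],"hand":-1},
    {"dp":[128,-5,0],"twist":[0,0,0],"hand":-1},
    {"dp":[128,-5,30],"twist":[0,0,0],"hand":-1},
    {"dp":[128,-5,30],"twist":[0,0,0],"hand":-1},
  ],
)

```text
clock: 30.52
tool_pos: [0.4511, 0.0344, 0.1255]
eef_rot: [0.674, 0.739, -0.001, -0.001]
contact_force: [-0.6, -0.7, -0.6]
opening: 0.443
finger_force: 25.0
```

```bash
python3 -c "
from h import *
delta('cell2',.053)"
```

```text
cell2 pos [  -4.   452.4 -125.5] twist [-0.003  0.     0.006] dp [ 1.2  3.8 72.5] op 0.443 t 30.525 F [-0.6 -0.7 -0.6] ff 25.0
```

>>> step_arm(
  motion=[
    {"dp":[1,3,40],"twist":[0,0,0],"hand":-1},
    {"dp":[1,3,73],"twist":[0,0,0],"hand":-1},
    {"dp":[1,3,73],"twist":[0,0,0],"hand":-1},
    {"dp":[1,3,73],"twist":[0,0,0],"hand":-1},
  ],
)

```text
clock: 31.02
tool_pos: [0.4552, 0.035, 0.0546]
eef_rot: [0.675, 0.738, 0.0, 0.0]
contact_force: [1.1, -0.8, -0.2]
opening: 0.444
finger_force: 25.0
```

```bash
python3 -c "
from h import *
delta('cell2',.052)"
```

```text
cell2 pos [ -3.8 456.5 -54.6] twist [0.001 0.    0.004] dp [ 1.  -0.6  2.6] op 0.444 t 31.025 F [ 1.1 -0.8 -0.2] ff 25.0
```

>>> step_arm(
  motion=[
    {"dp":[1,0,2],"twist":[0,0,0],"hand":-1},
    {"dp":[1,0,2],"twist":[0,0,0],"hand":0.22},
    {"dp":[1,0,2],"twist":[0,0,0],"hand":0.22},
    {"dp":[1,0,2],"twist":[0,0,0],"hand":0.22},
    {"dp":[1,0,-40],"twist":[0,0,0],"hand":0.22},
  ],
)

```text
clock: 31.65
tool_pos: [0.4535, 0.0364, 0.092]
eef_rot: [0.674, 0.738, -0.002, -0.002]
contact_force: [0.5, 0.1, -0.2]
opening: 0.611
finger_force: 0.0
```

>>> step_arm(
  motion=[
    {"dp":[0,0,-55],"twist":[0,0,0],"hand":0.22},
    {"dp":[-50,12,-60],"twist":[0,0,0],"hand":0.22},
    {"dp":[-105,24,-60],"twist":[0,0,0],"hand":-1},
    {"dp":[-155,37,-60],"twist":[0,0,0],"hand":-1},
    {"dp":[-155,37,-10],"twist":[0,0,0],"hand":-1},
  ],
)

```text
clock: 32.28
tool_pos: [0.5095, -0.1212, 0.1055]
eef_rot: [0.678, 0.735, 0.002, 0.005]
contact_force: [0.2, 0.6, -0.5]
opening: 0.293
finger_force: 0.0
```

>>> step_arm(
  motion=[
    {"dp":[0,0,0],"twist":[0,0,0],"hand":-1},
    {"dp":[0,0,0],"twist":[0,0,0],"hand":-1},
  ],
)

```text
clock: 32.52
tool_pos: [0.5056, -0.1137, 0.1042]
eef_rot: [0.674, 0.739, 0.0, -0.0]
contact_force: [-0.7, 0.1, 0.8]
opening: 0.067
finger_force: 0.0
```

```bash
python3 -c "
from h import *
delta('push',.052)
greens('side');greens('scene')
d=snap('wrist','w3.png');print(find(d,'wrist','tray_push'))"
```

```text
push pos [-156.2  494.1 -104.2] twist [-0.    -0.001  0.007] dp [67.4 -0.8 52.3] op 0.067 t 32.525 F [-0.7  0.1  0.8] ff 0.0
scene green 135 [0.4562 0.0382 0.0559] tool [ -0.7 457.8 -55.9]
scene green 143 [0.4501 0.0921 0.0558] tool [ 53.5 456.3 -55.8]
scene green 150 [0.529  0.0422 0.0558] tool [ -2.8 530.7 -55.8]
scene green 163 [0.527  0.0979 0.0558] tool [ 52.8 533.5 -55.8]
[(0.75, array([0.4912, 0.0026, 0.0425]))]
```

View pics/w3.png

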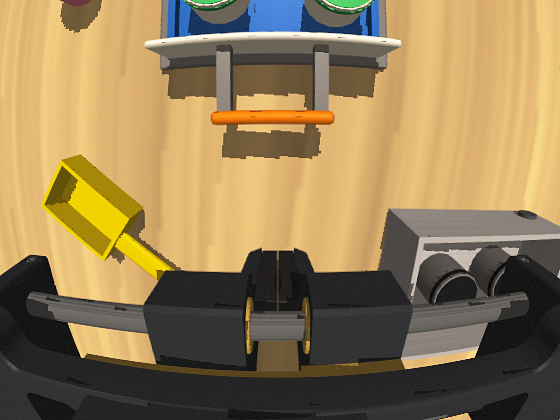

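The wrist view shows the closed fingers at (277,265) lined up with the bar at (272,117). The fresh pods stand in the tray and both spent pods lie in the bin. Descend and push.

>>> step_arm(
  motion=[
    {"dp":[0,0,40],"twist":[0,0,0],"hand":-1},
    {"dp":[0,0,52],"twist":[0,0,0],"hand":-1},
    {"dp":[20,0,52],"twist":[0,0,0],"hand":-1},
    {"dp":[40,0,52],"twist":[0,0,0],"hand":-1},
    {"dp":[52,0,52],"twist":[0,0,0],"hand":-1},
  ],
)

```text
clock: 33.35
tool_pos: [0.5013, -0.0616, 0.0521]
eef_rot: [0.674, 0.739, 0.0, 0.0]
contact_force: [-0.4, 0.8, 0.0]
opening: 0.01
finger_force: 0.0
```

>>> step_arm(
  motion=[
    {"dp":[15,0,0],"twist":[0,0,0],"hand":-1},
    {"dp":[30,0,0],"twist":[0,0,0],"hand":-1},
    {"dp":[45,0,0],"twist":[0,0,0],"hand":-1},
    {"dp":[60,0,0],"twist":[0,0,0],"hand":-1},
    {"dp":[75,0,0],"twist":[0,0,0],"hand":-1},
  ],
)

```text
clock: 33.98
tool_pos: [0.4943, 0.0129, 0.0515]
eef_rot: [0.675, 0.738, 0.0, 0.0]
contact_force: [1.7, -1.5, 0.9]
opening: 0.004
finger_force: 1.0
```

```bash
python3 -c "
from h import *
delta('push',.052)
greens('side');greens('scene')"
```

```text
push pos [-29.1 493.6 -51.5] twist [ 0.    -0.     0.005] dp [-59.6  -1.   -0.6] op 0.004 t 33.975 F [ 1.7 -1.5  0.9] ff 1.0
scene green 115 [0.4484 0.1066 0.0559] tool [ 68.1 455.8 -55.9]
scene green 114 [0.5225 0.1091 0.056 ] tool [ 64.4 529.9 -56. ]
```

>>> step_arm(
  motion=[
    {"dp":[14,0,0],"twist":[0,0,0],"hand":-1},
    {"dp":[28,0,0],"twist":[0,0,0],"hand":-1},
    {"dp":[42,0,0],"twist":[0,0,0],"hand":-1},
    {"dp":[56,0,0],"twist":[0,0,0],"hand":-1},
    {"dp":[64,0,0],"twist":[0,0,0],"hand":-1},
  ],
)

```text
clock: 34.7
tool_pos: [0.4881, 0.0771, 0.0514]
eef_rot: [0.674, 0.739, 0.0, -0.0]
contact_force: [0.3, -2.3, -0.3]
opening: 0.004
finger_force: 1.3
```

>>> step_arm(
  motion=[
    {"dp":[4,0,0],"twist":[0,0,0],"hand":-1},
    {"dp":[8,0,0],"twist":[0,0,0],"hand":-1},
    {"dp":[12,0,0],"twist":[0,0,0],"hand":-1},
    {"dp":[14,0,0],"twist":[0,0,0],"hand":-1},
    {"dp":[14,0,0],"twist":[0,0,0],"hand":-1},
  ],
)

```text
clock: 35.33
tool_pos: [0.4871, 0.0876, 0.0514]
eef_rot: [0.675, 0.737, -0.001, 0.001]
contact_force: [-0.6, -4.7, -0.5]
opening: 0.008
finger_force: 2.2
```

```bash
python3 -c "
from h import *
delta('push',.052)"
```

```text
push pos [ 45.9 492.8 -51.4] twist [-0.001  0.002  0.003] dp [-134.7   -0.2   -0.3] op 0.008 t 35.325 F [-0.6 -4.7 -0.5] ff 2.2
```

>>> step_arm(
  motion=[
    {"dp":[3,0,0],"twist":[0,0,0],"hand":-1},
    {"dp":[5,0,0],"twist":[0,0,0],"hand":-1},
    {"dp":[7,0,0],"twist":[0,0,0],"hand":-1},
    {"dp":[9,0,0],"twist":[0,0,0],"hand":-1},
  ],
)

```text
clock: 35.83
tool_pos: [0.4868, 0.0902, 0.0516]
eef_rot: [0.678, 0.735, -0.004, 0.003]
contact_force: [1.6, -22.7, 1.6]
opening: 0.007
finger_force: 11.5
```

```bash
python3 -c "
from h import *
delta('push',.052)"
```

```text
push pos [ 48.6 492.7 -51.6] twist [-0.001  0.01  -0.004] dp [-137.3    0.7    0.9] op 0.007 t 35.825 F [  1.6 -22.7   1.6] ff 11.5
```

>>> step_arm(
  motion=[
    {"dp":[-10,0,0],"twist":[0,0,0],"hand":-1},
    {"dp":[-60,0,0],"twist":[0,0,0],"hand":-1},
    {"dp":[-80,0,-50],"twist":[0,0,0],"hand":-1},
    {"dp":[-80,0,-110],"twist":[0,0,0],"hand":-1},
    {"dp":[-80,0,-130],"twist":[0,0,0],"hand":-1},
  ],
)

```text
clock: 36.45
tool_pos: [0.4956, 0.0202, 0.1847]
eef_rot: [0.674, 0.739, 0.003, 0.001]
contact_force: [-0.7, 0.2, -0.3]
opening: 0.002
finger_force: 0.0
```

```bash
python3 - <<'E'
from h import *
delta('push',.052)
d=snap("side","s4.png");P=cloud(d);hsv=cv2.cvtColor(d["pixels"],cv2.COLOR_RGB2HSV);H,S,V=[hsv[...,i].astype(int) for i in range(3)]
m=(H>4)&(H<16)&(S>180)&(V>100)&(P[...,0]<.62)&(P[...,2]<.06)&(P[...,2]>.02)&(P[...,1]<.12)
Q=P[m]@M.T*1e3;print(m.sum(),np.percentile(Q,[3,50,97],axis=0).round(1))
# lid plane
d2=snap("scene","c4.png")
for n,dd in(("side",d),("scene",d2)):
    P=cloud(dd).reshape(-1,3);Q=P@M.T*1e3
    k=(Q[:,0]>150)&(Q[:,0]<235)&(Q[:,1]>425)&(Q[:,1]<545)&(-Q[:,2]>75)&(-Q[:,2]<190)
    q=Q[k];c=np.polyfit(q[:,1],-q[:,2],1);print(n,k.sum(),"lid z(b)=",c.round(3),"angle",np.arctan(-c[0]),"resid",np.std(-q[:,2]-np.polyval(c,q[:,1])).round(2))
    k=(-Q[:,2]>75)&(-Q[:,2]<200)&(Q[:,0]>120)&(Q[:,0]<270)&(Q[:,1]>340)&(Q[:,1]<600);q=Q[k];print(np.percentile(q,[1,99],axis=0).round(1))
s=cv2.hconcat([d["pixels"][100:280,140:340],d2["pixels"][150:330,260:460]]);cv2.imwrite("pics/c4c.png",cv2.resize(s[...,::-1],None,fx=2,fy=2))
E
```

```text
push pos [ -22.   495.5 -184.7] twist [ 0.007 -0.002  0.006] dp [-67.1  -3.8 132.5] op 0.002 t 36.45 F [-0.7  0.2 -0.3] ff 0.0
174 [[ 56.2 455.6 -49.5]
 [ 59.7 487.9 -40. ]
 [ 64.2 520.2 -28.4]]
side 151 lid z(b)= [ -0.6   411.054] angle 0.5407832516421871 resid 3.88
[[ 121.3  342.1 -163.1]
 [ 263.6  522.9  -76.8]]
scene 2625 lid z(b)= [ -0.636 430.665] angle 0.5663871818485655 resid 2.39
[[ 121.4  358.3 -160.8]
 [ 255.   560.4  -75.8]]
```

View pics/c4c.png

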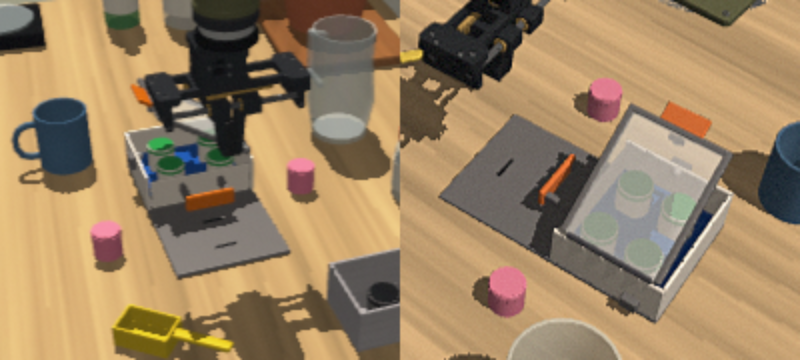

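The tray is home: both views show the panel at the housing front and the bar at crop pixel (210,198), with its outer face about 114 mm from the housing centre. Now the lid.

>>> step_arm(
  motion=[
    {"dp":[0,0,-50],"twist":[0,0,0],"hand":-1},
    {"dp":[50,-11,-50],"twist":[0,0,0],"hand":-1},
    {"dp":[100,-22,-50],"twist":[0,0,0],"hand":-1},
    {"dp":[150,-33,-50],"twist":[0,0,0],"hand":-1},
    {"dp":[194,-43,-50],"twist":[0,0,0],"hand":-1},
  ],
)

```text
clock: 37.17
tool_pos: [0.4319, 0.211, 0.2302]
eef_rot: [0.674, 0.739, -0.0, -0.001]
contact_force: [0.6, 0.7, -0.5]
opening: 0.01
finger_force: 0.0
```

>>> step_arm(
  motion=[
    {"dp":[0,0,0],"twist":[0,0,0],"hand":-1},
    {"dp":[0,0,30],"twist":[0,0,0],"hand":-1},
    {"dp":[0,0,45],"twist":[0,0,0],"hand":-1},
    {"dp":[0,0,45],"twist":[0,0,0],"hand":-1},
  ],
)

```text
clock: 37.67
tool_pos: [0.4326, 0.2072, 0.1849]
eef_rot: [0.675, 0.738, -0.002, -0.001]
contact_force: [0.3, 0.1, 0.9]
opening: 0.003
finger_force: 0.0
```

```bash
python3 -c "
from h import *
PTS['lid']=.172*ey+.452*ex
delta('lid',.175)"
```

```text
lid pos [ 169.7  448.6 -184.9] twist [-0.003  0.002  0.005] dp [2.3 3.5 9.9] op 0.003 t 37.675 F [0.3 0.1 0.9] ff 0.0
```

>>> step_arm(
  motion=[
    {"dp":[2,0,15],"twist":[0,0,0],"hand":-1},
    {"dp":[2,-4,30],"twist":[0,0,0],"hand":-1},
    {"dp":[2,-8,45],"twist":[0,0,0],"hand":-1},
    {"dp":[2,-12,60],"twist":[0,0,0],"hand":-1},
    {"dp":[2,-15,72],"twist":[0,0,0],"hand":-1},
  ],
)

```text
clock: 38.3
tool_pos: [0.4186, 0.2087, 0.1142]
eef_rot: [0.675, 0.738, 0.0, 0.0]
contact_force: [0.9, -0.2, -0.4]
opening: 0.006
finger_force: 0.2
```

>>> step_arm(
  motion=[
    {"dp":[0,-1,5],"twist":[0,0,0],"hand":-1},
    {"dp":[0,-1,10],"twist":[0,0,0],"hand":-1},
    {"dp":[0,-1,15],"twist":[0,0,0],"hand":-1},
    {"dp":[0,-1,20],"twist":[0,0,0],"hand":-1},
  ],
)

```text
clock: 38.8
tool_pos: [0.4166, 0.2086, 0.0952]
eef_rot: [0.674, 0.738, -0.0, -0.0]
contact_force: [-2.2, 0.6, 2.2]
opening: 0.002
finger_force: 1.6
```

```bash
python3 -c "
from h import *
PTS['lid']=.172*ey+.432*ex
delta('lid',.091)"
```

```text
lid pos [172.5 432.9 -95.2] twist [-0.001 -0.     0.005] dp [-0.5 -0.9  4.2] op 0.002 t 38.8 F [-2.2  0.6  2.2] ff 1.6
```

>>> step_arm(
  motion=[
    {"dp":[0,0,2],"twist":[0,0,0],"hand":-1},
    {"dp":[0,0,4],"twist":[0,0,0],"hand":-1},
    {"dp":[0,0,6],"twist":[0,0,0],"hand":-1},
    {"dp":[0,0,8],"twist":[0,0,0],"hand":-1},
  ],
)

```text
clock: 39.3
tool_pos: [0.4176, 0.2089, 0.0898]
eef_rot: [0.675, 0.738, 0.002, 0.0]
contact_force: [-7.5, -2.5, 60.4]
opening: 0.007
finger_force: 30.2
```

```bash
python3 -c "
from h import *
PTS['lid']=.172*ey+.432*ex
delta('lid',.091)"
```

```text
lid pos [172.7 433.8 -89.8] twist [ 0.003 -0.001  0.005] dp [-0.7 -1.8 -1.2] op 0.007 t 39.3 F [-7.5 -2.5 60.4] ff 30.2
```

>>> step_arm(
  motion=[
    {"dp":[0,0,-8],"twist":[0,0,0],"hand":-1},
    {"dp":[0,0,-30],"twist":[0,0,0],"hand":-1},
    {"dp":[0,0,-80],"twist":[0,0,0],"hand":-1},
    {"dp":[0,0,-130],"twist":[0,0,0],"hand":-1},
    {"dp":[0,0,-150],"twist":[0,0,0],"hand":-1},
  ],
)

```text
clock: 39.92
tool_pos: [0.4184, 0.2092, 0.239]
eef_rot: [0.675, 0.738, 0.002, 0.001]
contact_force: [-0.2, 0.2, -0.9]
opening: 0.007
finger_force: 0.0
```

>>> step_arm(
  motion=[
    {"dp":[-60,0,0],"twist":[0,0,0],"hand":-1},
    {"dp":[-120,0,0],"twist":[0,0,0],"hand":-1},
    {"dp":[-180,0,0],"twist":[0,0,0],"hand":-1},
    {"dp":[-180,0,0],"twist":[0,0,0],"hand":-1},
  ],
)

```text
clock: 40.42
tool_pos: [0.4334, 0.0237, 0.2365]
eef_rot: [0.679, 0.734, -0.001, 0.001]
contact_force: [-0.7, 1.1, 0.4]
opening: 0.004
finger_force: 0.0
```

```bash
python3 - <<'E'
from h import *
d=snap("side");d2=snap("scene")
for n,dd in(("side",d),("scene",d2)):
    P=cloud(dd).reshape(-1,3);Q=P@M.T*1e3
    k=(Q[:,0]>130)&(Q[:,0]<220)&(Q[:,1]>425)&(Q[:,1]<550)&(-Q[:,2]>62)&(-Q[:,2]<100)
    q=Q[k];c=np.polyfit(q[:,1],-q[:,2],1);print(n,k.sum(),"slope",c.round(4),"z med",np.median(-q[:,2]))
    hsv=cv2.cvtColor(dd["pixels"],cv2.COLOR_RGB2HSV).reshape(-1,3).astype(int)
    m=(hsv[:,0]>4)&(hsv[:,0]<16)&(hsv[:,1]>180)&(hsv[:,2]>100)&(P[:,0]<.62)&(P[:,2]<.06)&(P[:,2]>.02)&(P[:,1]<.12)
    print("bar",m.sum(),np.percentile(Q[m],[3,50,97],axis=0).round(1).tolist() if m.sum() else 0)
s=cv2.hconcat([d["pixels"][100:280,140:340],d2["pixels"][130:310,240:440]]);cv2.imwrite("pics/e.png",cv2.resize(s[...,::-1],None,fx=2,fy=2))
cv2.imwrite("pics/e2.png",d2["pixels"][...,::-1])
E
```

```text
side 686 slope [2.50000e-03 6.89168e+01] z med 70.063547911482
bar 173 [[56.1, 455.8, -50.4], [60.0, 487.8, -40.4], [64.5, 520.1, -27.2]]
scene 1950 slope [9.00000e-04 6.95807e+01] z med 70.00903358790956
bar 124 [[59.9, 460.9, -50.6], [65.0, 494.8, -46.5], [66.9, 525.6, -29.3]]
```

View pics/e.png

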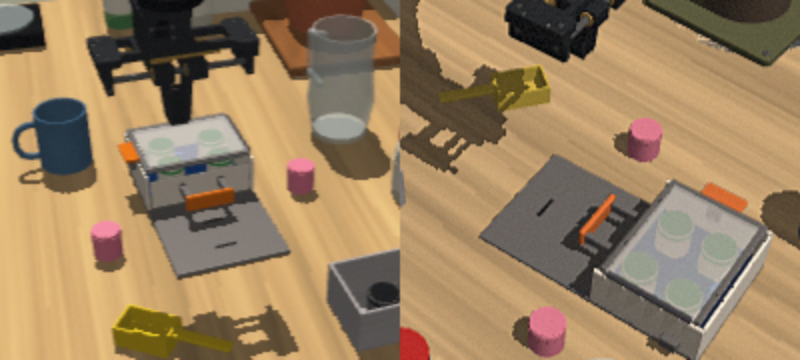

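View pics/e2.png

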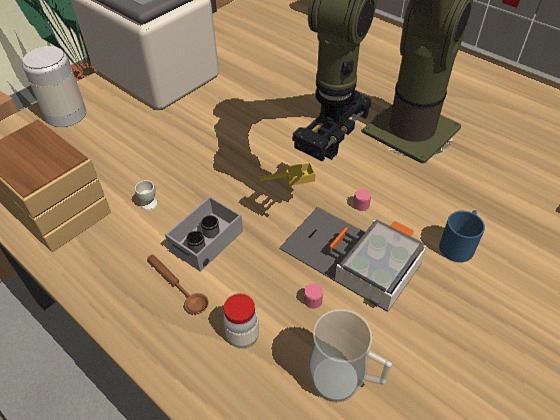

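The lid is flat (slope about 0.001, latched), the tray bar has not moved, four fresh pods show under the lid at (380,258), and both spent pods are in the bin at (203,232). The bystanders are unmoved and the arm is clear.

```bash
python3 -c "
from plant import r
print(r.finish_job())"
```

```text
the job is handed in; nothing more can be done
None
```

I handed the job in at about 40 s: both spent pods are in the bin, all four fresh pods stand upright in their own tray cells, the tray is home and the lid is shut flat, all checked in the last camera views; the hand-in returned no verdict.

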